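Make up two fossil preparation kits

ROBOT

A 7-joint arm with a two-finger parallel gripper is mounted at the origin on the work surface. World frame = base frame: x ahead of the robot, y to its left, z up, the work surface at z = 0. Lengths are in m, angles in rad, forces in N, time in s.
With the tool pointing down it reaches from about 0.4 to 0.85 m from the base axis. Payload 4.5 kg.
Tool frame: the origin (TCP) lies at the very end of the fingers, on their centre line; the grasp point (between the pads) lies 19 mm behind it; z points along the fingers, y is the line along which they close (so a half turn about z gives the same grasp; the last joint's range is limited). The gripper opens to 88 mm and grips with 3 to 60 N. Pads are 18 mm wide; open, the fingers measure 123 mm over their backs; the gripper's body (75 mm by 187 mm) begins 45 mm behind the grasp point.
Start: joints at [1.136, 0.689, -0.195, 1.565, 0.157, 0.902, -0.215], TCP at [0.282, -0.558, 0.239] pointing down, gripper open.
Joint ranges: [-3.01, 3.01], [-0.46, 2.08], [-1.47, 1.51], [0.13, 2.56], [-1, 4.14], [0.04, 2.09], [-2.66, 2.66]. Speed limits (rad/s): [2.57, 2.57, 3.14, 3.14, 3.14, 3.14, 3.14].

INTERFACE

Orientations are given as a unit quaternion [x, y, z, w].
In Python, from plant import r, optics gives the robot as it stands.
- The arm moves only by the tool servo_tool, never from a script. Its arguments are lists of equal length, an entry for each row: "translation": the shift along the tool's x, y, z in m, a list of three; "turn": the turn, a rotation vector about the tool's x, y, z in rad, a list of three. In form: {"translation": [[dx, dy, dz], ...], "turn": [[rx, ry, rz], ...]}. A call has 1 to 10 rows; each row shifts and turns the commanded pose from where the row before left it, along the tool's axes as they then stand; what a row does not reach is not made up. A row lasts 1/8 s, in which the tool goes at most 62.5 mm and 10.7 degrees, less where a joint would pass 70% of its speed; a pose out of reach is approached as far as the arm can. A call is refused whole if a number of a shift passes 0.0625 or a number of a turn 0.188, either way. A call with a gripper value outside its range is refused whole. "grip" is the opening, from 0 (shut) to 1 (fully open), set as the call begins (left out, the last holds). The fingers move at their own pace and stop on an object; "grip_force" is the grip in N (left out, the last holds). Time passes only in rows, so rows that do not move let the fingers close. It gives the time, the measured TCP pose, the force, the opening and the grip force at its end, in the units of the state.
- r.get_state(): the state, without advancing time (a new reading comes with each control period).
- optics.snapshot(name): name is "scene" or "top" or "wrist"; returns a dict with "img" (400x640x3 uint8, red, green, blue), "z_map" (400x640 float32, m along the optical axis (not along the pixel's ray), 0 where there is no reading), "mtx" (3x3 intrinsics, pixels), "R" (3x3) and "t" (3): a world point X has camera coordinates R X + t. Camera axes: x right, y down, z forward; pixel columns grow to the right and rows downward; lengths in m; the calibration is good to about 2 mm. A picture is of the moment at which its call begins.
- r.finish_job(): hands the job in; it is judged then, once.
The state is a dict: "clock": time; "q": joint angles; "qd": joint speeds; "joint_torque": joint torques, N m; "tool_pos": TCP position; "eef_rot": TCP orientation; "contact_force": force on the tool from outside, world axes, zero at the start; "moment": the same for the moment, N m; "opening": opening from 0.0 (shut) to 1.0 (fully open); "finger_force": force on a finger pad.
Only numpy, scipy, OpenCV 4.12 (cv2) and the standard library are available. Lean on these libraries where they do the work, as an engineer would, in place of code of your own. Each camera call takes 0.05 s, during which the arm holds its last target. There are 200 camera calls.

TASK

Make up the two preparation kits: in the tray with the coiled ammonite stand the small dropper bottle and the loupe, in the tray with the long bone stand the lidded jar and the air blower. Each tray has two square cells; put one thing in each, upright on the cell's floor, set down rather than dropped. Do not shift the fossils, and leave the large dropper bottle and the flat metal tin where they are.

Things in the scene. Friction and masses are not known exactly. Their poses are not given: they have to be found in the camera images.
- tray_a: The ammonite's kit tray, on either side, fixed: beige plastic, 150 x 150 mm, 26 mm high, walls and partitions 4 mm, inner floor 4 mm above the bench. Origin: centre of its underside. Near half (-x) split into two open square cells 69 mm wide, centred at x -36.5, y +36.5 and -36.5 mm; far half (+x) a bay 69 x 142 mm with the fossil. Yaw up to 0.3 rad. Like the other tray, but holds the ammonite.
- tray_b: The long bone's kit tray, on either side, fixed: beige plastic, 150 x 150 mm, 26 mm high, walls and partitions 4 mm, inner floor 4 mm above the bench. Origin: centre of its underside. Near half (-x) split into two open square cells 69 mm wide, centred at x -36.5, y +36.5 and -36.5 mm; far half (+x) a bay 69 x 142 mm with the fossil. Yaw up to 0.3 rad. Like the other tray, but holds the long bone.
- ammonite: Brown coiled fossil, round, 52 mm across, about 20 mm high, loose and lying flat in the far bay of its tray. Origin: centre of its underside.
- long_bone: Brown fossil long bone, about 120 mm long, 25 mm wide and 22 mm high, with knobbly ends, loose and lying along the far bay (along the tray's y). Origin: centre of its underside.
- dropper: Small dropper bottle, white plastic with a paper band, standing: straight round body 34 mm in diameter and 62 mm high, then a pointed nozzle, 94 mm high in all; about 60 g. Origin: centre of its underside, z up. Grip the body from above, the nozzle standing up between the fingers.
- loupe: Loupe (eyepiece magnifier), standing: short black cylinder with a steel rim and a glass on top, 44 mm in diameter at foot and rim, 40 mm between, 52 mm high (the glass stands 1.5 mm higher); about 80 g. Origin: centre of its underside, z up.
- jar: Squat jar, amber glass with a paper band and a black screwed-on lid: round, 53 mm in diameter, lid 54 mm in diameter from 44 to 58 mm height, 58 mm high in all; about 160 g. Origin: centre of its underside, z up.
- blower: Air blower, rigid black rubber, standing: straight round body 48 mm in diameter up to 56 mm height, rounding in to a thin grey nozzle (10 mm in diameter), 88 mm high in all; about 70 g. Origin: centre of its underside, z up. Grip the body from above.
- big_dropper: Large dropper bottle, not part of a kit: like the small one but 58 mm in diameter and 100 mm high (body straight to 66 mm). Loose, standing in the stock. Origin: centre of its underside.
- tin: Flat aluminium tin, not part of a kit: 72 x 40 mm, 31 mm high, its length along its x. Loose, in the stock. Origin: centre of its underside.

How it is judged:
At the end, for the whole second after the job is handed in: Dropper and loupe in the ammonite tray's cells, jar and blower in the bone tray's, one per cell, within 22 mm of its centre each way, upright within 0.12 rad, underside under 10 mm above the bench, at rest; fossils shifted under 15 mm, big bottle and tin under 25 mm (((x of dropper in the frame of tray_a between -0.0585 and -0.0145 m and y of dropper in the frame of tray_a between 0.0145 and 0.0585 m and x of loupe in the frame of tray_a between -0.0585 and -0.0145 m and y of loupe in the frame of tray_a between -0.0585 and -0.0145 m) or (x of dropper in the frame of tray_a between -0.0585 and -0.0145 m and y of dropper in the frame of tray_a between -0.0585 and -0.0145 m and x of loupe in the frame of tray_a between -0.0585 and -0.0145 m and y of loupe in the frame of tray_a between 0.0145 and 0.0585 m)) and angle between each of dropper, loupe, jar, blower's own z axis and vertical below 0.12 rad and z of dropper in the frame of tray_a between 0 and 0.01 m and linear speed of each of dropper, loupe, jar, blower below 0.02 m/s and angular speed of each of dropper, loupe, jar, blower below 0.2 rad/s and z of loupe in the frame of tray_a between 0 and 0.01 m and ((x of jar in the frame of tray_b between -0.0585 and -0.0145 m and y of jar in the frame of tray_b between 0.0145 and 0.0585 m and x of blower in the frame of tray_b between -0.0585 and -0.0145 m and y of blower in the frame of tray_b between -0.0585 and -0.0145 m) or (x of jar in the frame of tray_b between -0.0585 and -0.0145 m and y of jar in the frame of tray_b between -0.0585 and -0.0145 m and x of blower in the frame of tray_b between -0.0585 and -0.0145 m and y of blower in the frame of tray_b between 0.0145 and 0.0585 m)) and z of jar in the frame of tray_b between 0 and 0.01 m and z of blower in the frame of tray_b between 0 and 0.01 m and distance of each of ammonite, long_bone from where it was at the start of the episode below 0.015 m and distance of each of big_dropper, tin from where it was at the start of the episode below 0.025 m); the robot touches nothing.
It fails at once if a fossil was shifted more than 15 mm (distance of any of ammonite, long_bone from where it was at the start of the episode above 0.015 m).
It fails at once if the large dropper bottle or the tin was moved more than 25 mm (distance of any of big_dropper, tin from where it was at the start of the episode above 0.025 m).
It fails at once if a thing was dropped or thrown: over 0.6 m/s while out of the fingers (a fall of about 18 mm) ((linear speed of dropper above 0.6 m/s and contact force between dropper and the fingers below 0.05 N) or (linear speed of loupe above 0.6 m/s and contact force between loupe and the fingers below 0.05 N) or (linear speed of jar above 0.6 m/s and contact force between jar and the fingers below 0.05 N) or (linear speed of blower above 0.6 m/s and contact force between blower and the fingers below 0.05 N)).
It also fails if it takes over 104 s, if anything falls off the work surface, if the arm or the gripper's body presses on something with over 40 N, if the wrist force passes 120 N, or if a joint passes its speed limit or range.

## Working session

There is one attempt and no reset: what is moved stays moved. The work goes in short steps, Python scripts to look and compute and a tool call to move; the robot and the scene stay as the last step left them, time stands still between calls to the robot, and variables do not carry over. Pictures are saved under pics/ and viewed, at most 14 in all, crops included, and the job is handed in when it is done.

Besides the shell and the picture viewer there is one more tool, called after "Call:" in YAML: its name, and indented under it one key for each argument. servo_tool: Moves the arm, as the interface text tells. Its arguments: {"type":"object","properties":{"translation":{"type":"array"},"turn":{"type":"array"},"grip":{"type":"number"},"grip_force":{"type":"number"}},"required":["translation","turn"]}

```bash
ls; mkdir -p pics; python3 - <<'E'
from plant import r, optics
import cv2,numpy as np
for n in("scene","top"):
    s=optics.snapshot(n); cv2.imwrite(f"pics/{n}0.png",s["img"][:,:,::-1]); np.savez(f"{n}0.npz",**s)
print(r.get_state())
E
```

```text
pics
{'clock': 0.1, 'q': array([ 1.13579464,  0.68988623, -0.19453958,  1.5662084 ,  0.1572944 ,
        0.90252847, -0.21506965]), 'qd': array([-0.00041721, -0.00104465, -0.00012686, -0.00308727, -0.00233518,
        0.00021615, -0.00029006]), 'joint_torque': array([-2.53841419e-03, -5.28502393e+01, -1.27122425e+00, -1.53838009e+01,
       -5.25770977e-02,  2.00091243e-03,  5.92576203e-05]), 'tool_pos': array([ 0.28210324, -0.55708338,  0.23800783]), 'eef_rot': array([ 9.72640068e-01,  2.32315789e-01, -2.42120366e-04, -7.82936750e-04]), 'contact_force': array([ 0.05452647, -1.12968089,  0.11260643]), 'moment': array([-0.01930278, -0.02792177,  0.02835237]), 'finger_force': 0.0, 'opening': 1.001246337028563}
```

View pics/top0.png

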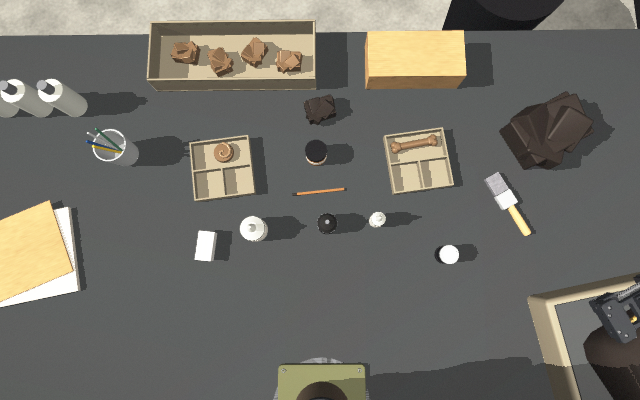

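View pics/scene0.png

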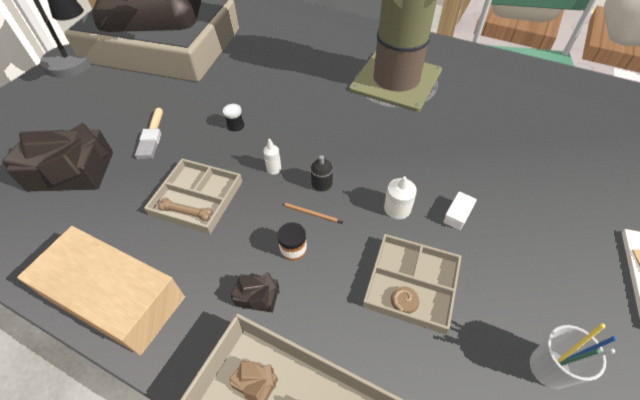

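The top view (up is +x, left is +y) shows:

- **Ammonite tray:** about (222,168)
- **Bone tray:** (418,160)
- **Jar:** (316,152)
- **Blower:** (327,222)
- **Small dropper:** (377,219)
- **Loupe:** (449,254)
- **Big bottle:** (253,229)
- **Tin:** (205,246)

The scene view agrees. There is also a rock near the jar and a pencil between the trays.

```bash
cat > h.py <<'E'
import numpy as np,cv2
def cloud(s):
    z=s["z_map"].astype(float);v,u=np.indices(z.shape)
    K=s["mtx"];c=np.stack([(u-K[0,2])/K[0,0]*z,(v-K[1,2])/K[1,1]*z,z],-1)
    P=(c-s["t"])@s["R"]; P[z<=0]=np.nan
    return P
E
python3 - <<'E'
from h import *
C=[cloud(np.load(f"{n}0.npz")) for n in("top","scene")]
T=C[0]
def w(u,v): return T[v,u].round(3)
print("bench",w(350,280),w(280,180))
c=dict(loupe=(449,254),dropper=(377,219),blower=(327,222),big=(253,229),tin=(205,246),jar=(316,152))
for n,(u,v) in c.items():
    p=T[v,u][:2]
    for nm,A in zip(("top","scene"),C):
        Q=A.reshape(-1,3);Q=Q[(np.hypot(*(Q[:,:2]-p).T)<.055)&(Q[:,2]>.012)]
        zt=Q[:,2].max()
        out=[]
        for lo,hi in((.015,.06),(zt-.006,zt+.01)):
            q=Q[(Q[:,2]>lo)&(Q[:,2]<hi)]
            (cx,cy),rad=cv2.minEnclosingCircle((q[:,:2]*1000).astype(np.float32))
            out.append((round(cx),round(cy),round(rad,1),len(q)))
        print(n,nm,zt.round(3),out)
for n,(u,v) in dict(a=(222,168),b=(418,160)).items():
    p=T[v,u][:2]
    for A in C:
        Q=A.reshape(-1,3);Q=Q[(abs(Q[:,:2]-p).max(1)<.12)&(Q[:,2]>.018)&(Q[:,2]<.034)]
        m=np.array(Q[:,:2]*1000,np.float32)
        # biggest connected comp
        g=np.zeros((300,300),np.uint8);ij=(m-p*1000+150).astype(int);g[ij[:,0],ij[:,1]]=255
        g=cv2.dilate(g,np.ones((7,7)));k,l,st,_=cv2.connectedComponentsWithStats(g)
        b=1+st[1:,4].argmax();m=m[l[ij[:,0],ij[:,1]]==b]
        print(n,p.round(3),cv2.minAreaRect(m))
E
```

```text
bench [ 0.295 -0.074 -0.001] [0.546 0.101 0.001]
loupe top 0.058 [(357, -304, 22.3, 328), (357, -304, 22.2, 211)]
loupe scene 0.057 [(359, -303, 23.0, 346), (359, -303, 23.0, 175)]
dropper top 0.095 [(441, -138, 16.8, 38), (441, -138, 3.6, 9)]
dropper scene 0.095 [(444, -137, 17.2, 207), (443, -138, 2.6, 8)]
blower top 0.092 [(433, -17, 24.3, 80), (432, -17, 4.4, 13)]
blower scene 0.09 [(435, -16, 24.2, 321), (433, -16, 6.1, 22)]
big top 0.103 [(417, 150, 27.5, 63), (420, 159, 4.2, 12)]
big scene 0.1 [(424, 160, 28.9, 370), (422, 160, 4.5, 19)]
tin top 0.036 [(381, 279, 39.7, 516), (382, 280, 38.9, 344)]
tin scene 0.034 [(383, 281, 40.2, 626), (383, 281, 40.1, 551)]
jar top 0.063 [(609, 9, 26.8, 394), (610, 9, 26.6, 275)]
jar scene 0.061 [(611, 9, 27.6, 807), (611, 8, 27.4, 545)]
a [0.573 0.243] ((576.2252197265625, 246.14990234375), (152.14114379882812, 151.04183959960938), 7.445952892303467)
a [0.573 0.243] ((576.7327880859375, 246.21405029296875), (152.5460662841797, 150.35333251953125), 7.183897018432617)
b [ 0.59  -0.246] ((591.49755859375, -247.67784118652344), (151.72393798828125, 152.00721740722656), 7.654626369476318)
b [ 0.59  -0.246] ((591.8796997070312, -247.24453735351562), (152.9696807861328, 152.95468139648438), 8.012125968933105)
```

```bash
cat >> h.py <<'E'
def to(x,y,z,yaw_deg=7.5):
    "tool-axes shift and turn from the measured pose to a target with tool y at yaw_deg in world, pointing down"
    from plant import r
    from scipy.spatial.transform import Rotation as Ro
    s=r.get_state();A=Ro.from_quat(s["eef_rot"])
    a=np.radians(yaw_deg);ty=[np.cos(a),np.sin(a),0];tz=[0,0,-1];tx=np.cross(ty,tz)
    B=Ro.from_matrix(np.array([tx,ty,tz]).T)
    d=np.array([x,y,z])-s["tool_pos"]
    print("t",round(s["clock"],2),"pos",s["tool_pos"].round(4),"turn",(A.inv()*B).as_rotvec().round(4),"shift in target axes",B.inv().apply(d).round(4),
      "open",round(s["opening"],3),"ff",round(s["finger_force"],1),"F",s["contact_force"].round(1),"q",s["q"].round(2))
E
python3 - <<'E'
from h import *
for n in("top","scene"):
    Q=cloud(np.load(n+"0.npz")).reshape(-1,3)
    q=Q[(abs(Q[:,0]-.71)<.05)&(abs(Q[:,1])<.07)&(Q[:,2]>.02)];q=q[q[:,0]>.65]
    print(q.min(0),q.max(0))
to(.358,-.3035,.2)
E
```

```text
[ 0.68705375 -0.04043284  0.02010319] [0.75974159 0.03821823 0.04993187]
[ 0.69085211 -0.0419238   0.0202213 ] [0.759988   0.04046701 0.04844458]
t 0.1 pos [ 0.2821 -0.5571  0.238 ] turn [-1.5000e-03 -9.0000e-04 -1.2328e+00] shift in target axes [0.2415 0.1083 0.038 ] open 1.001 ff 0.0 F [ 0.1 -1.1  0.1] q [ 1.14  0.69 -0.19  1.57  0.16  0.9  -0.22]
```

Call:
servo_tool:
  translation:
    - [0,0,0]
    - [0,0,0]
    - [0,0,0]
    - [0,0,0]
    - [0,0,0]
    - [0,0,0]
    - [0,0,0]
    - [0,0,0]
  turn:
    - [0,0,-0.176]
    - [0,0,-0.176]
    - [0,0,-0.176]
    - [0,0,-0.176]
    - [0,0,-0.176]
    - [0,0,-0.176]
    - [0,0,-0.176]
    - [0,0,0]

```text
clock: 1.1
tool_pos: [0.282, -0.5574, 0.2382]
eef_rot: [0.66, 0.751, 0.0, -0.0]
contact_force: [-0.4, -0.4, -0.2]
opening: 0.999
finger_force: 0.0
```

```bash
python3 -c "
from h import *
to(.358,-.3035,.15)"
```

```text
t 1.1 pos [ 0.282  -0.5574  0.2382] turn [-0.     -0.0012 -0.003 ] shift in target axes [0.2418 0.1085 0.0882] open 0.999 ff 0.0 F [-0.4 -0.4 -0.2] q [ 1.32  0.73 -0.54  1.55  0.43  0.98  0.78]
```

Call:
servo_tool:
  translation:
    - [0.0403,0.0181,0.0147]
    - [0.0403,0.0181,0.0147]
    - [0.0403,0.0181,0.0147]
    - [0.0403,0.0181,0.0147]
    - [0.0403,0.0181,0.0147]
    - [0.0403,0.0181,0.0147]
    - [0,0,0]
    - [0,0,0]
  turn:
    - [0,0,0]
    - [0,0,0]
    - [0,0,0]
    - [0,0,0]
    - [0,0,0]
    - [0,0,0]
    - [0,0,0]
    - [0,0,0]
  grip: 0.85
  grip_force: 15

```text
clock: 2.1
tool_pos: [0.3587, -0.3044, 0.1506]
eef_rot: [0.661, 0.751, -0.0, 0.0]
contact_force: [-0.5, -0.3, 0.1]
opening: 0.847
finger_force: 0.0
```

```bash
python3 - <<'E'
from h import *
from plant import optics
to(.358,-.3035,.03)
s=optics.snapshot("wrist");cv2.imwrite("pics/w1.png",s["img"][:,:,::-1])
Q=cloud(s).reshape(-1,3)
q=Q[(abs(Q[:,0]-.358)<.04)&(abs(Q[:,1]+.304)<.04)&(Q[:,2]>.04)&(Q[:,2]<.065)]
if len(q): print(len(q),cv2.minEnclosingCircle((q[:,:2]*1000).astype(np.float32)),q[:,2].max())
E
```

```text
t 2.1 pos [ 0.3587 -0.3044  0.1506] turn [-0.0004  0.001  -0.0032] shift in target axes [ 0.001  -0.0006  0.1206] open 0.847 ff 0.0 F [-0.5 -0.3  0.1] q [ 0.85  0.67 -0.4   2.1   0.55  0.48  0.17]
2070 ((357.9104919433594, -302.7481994628906), 22.129899978637695) 0.05492376915748381
```

View pics/w1.png

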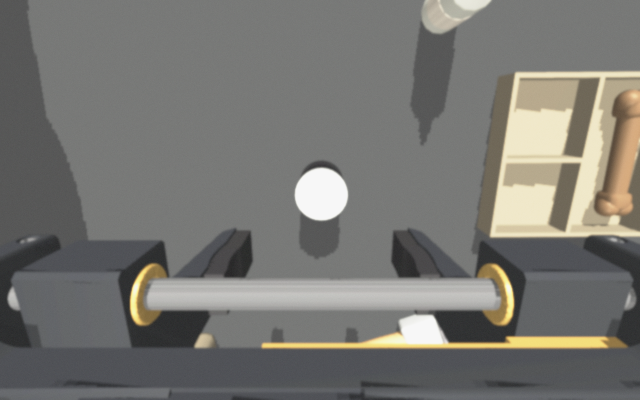

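The wrist view shows the loupe at (321,194), midway between the fingers, and its measured position (0.358, -0.303) agrees with the other cameras.

Call:
servo_tool:
  translation:
    - [0.0013,-0.0005,0.03]
    - [0,0,0.03]
    - [0,0,0.03]
    - [0,0,0.02]
    - [0,0,0.0125]
    - [0,0,0]
    - [0,0,0]
  turn:
    - [0,0,0]
    - [0,0,0]
    - [0,0,0]
    - [0,0,0]
    - [0,0,0]
    - [0,0,0]
    - [0,0,0]

```text
clock: 3.02
tool_pos: [0.3581, -0.3036, 0.0285]
eef_rot: [0.66, 0.751, -0.0, 0.001]
contact_force: [0.0, 0.0, 0.2]
opening: 0.849
finger_force: 0.0
```

Call:
servo_tool:
  translation:
    - [0,0,0]
    - [0,0,0]
    - [0,0,0]
    - [0,0,0]
    - [0,0,0]
    - [0,0,0]
    - [0,0,0]
    - [0,0,0]
  turn:
    - [0,0,0]
    - [0,0,0]
    - [0,0,0]
    - [0,0,0]
    - [0,0,0]
    - [0,0,0]
    - [0,0,0]
    - [0,0,0]
  grip: 0.3
  grip_force: 15

```text
clock: 4.03
tool_pos: [0.3581, -0.3026, 0.0281]
eef_rot: [0.66, 0.752, -0.0, 0.0]
contact_force: [-0.5, 0.9, 3.8]
opening: 0.474
finger_force: 15.0
```

Call:
servo_tool:
  translation:
    - [0,0,-0.01]
    - [0,0,-0.02]
    - [0,0,-0.04]
    - [0,0,-0.05]
    - [0,0,-0.05]
    - [0,0,0]
    - [0,0,0]
  turn:
    - [0,0,0]
    - [0,0,0]
    - [0,0,0]
    - [0,0,0]
    - [0,0,0]
    - [0,0,0]
    - [0,0,0]

```text
clock: 4.9
tool_pos: [0.3572, -0.3025, 0.1978]
eef_rot: [0.66, 0.751, -0.0, -0.0]
contact_force: [0.3, -0.3, -1.4]
opening: 0.478
finger_force: 15.0
```

```bash
python3 - <<'E'
from h import *
from plant import optics
to(.545,.2053,.2)
a=optics.snapshot("wrist")["img"];b=optics.snapshot("scene")["img"]
c=cv2.resize(b[40:200,130:386],(640,400))
cv2.imwrite("pics/l1.png",cv2.resize(np.vstack([a,c]),(480,600))[:,:,::-1])
E
```

```text
t 4.9 pos [ 0.3572 -0.3025  0.1978] turn [-0.001  -0.0002 -0.0012] shift in target axes [ 0.4789  0.2524 -0.0022] open 0.478 ff 15.0 F [ 0.3 -0.3 -1.4] q [ 0.93  0.59 -0.51  2.06  0.5   0.61  0.21]
```

View pics/l1.png

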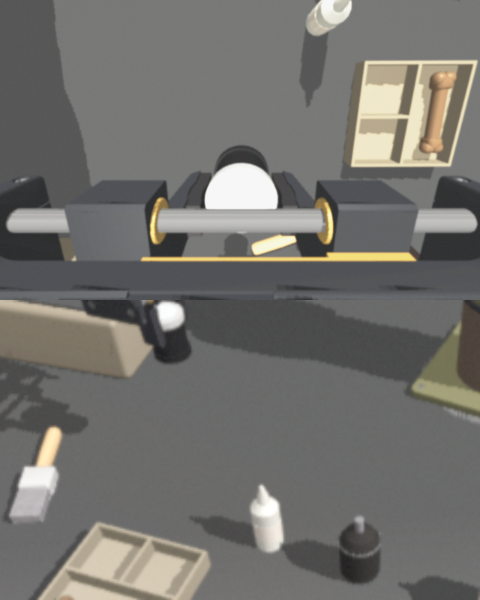

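The loupe is held upright between the pads: (240,185) in the wrist view and (172,330) in the scene crop. I'm carrying it to the ammonite tray.

Call:
servo_tool:
  translation:
    - [0.0479,0.0252,0]
    - [0.0479,0.0252,0]
    - [0.0479,0.0252,0]
    - [0.0479,0.0252,0]
    - [0.0479,0.0252,0]
    - [0.0479,0.0252,0]
    - [0.0479,0.0252,0]
    - [0.0479,0.0252,0]
    - [0.0479,0.0252,0]
    - [0.0479,0.0252,0]
  turn:
    - [0,0,0]
    - [0,0,0]
    - [0,0,0]
    - [0,0,0]
    - [0,0,0]
    - [0,0,0]
    - [0,0,0]
    - [0,0,0]
    - [0,0,0]
    - [0,0,0]

```text
clock: 6.25
tool_pos: [0.5453, 0.2065, 0.1961]
eef_rot: [0.659, 0.752, -0.002, -0.0]
contact_force: [0.9, 0.1, -1.0]
opening: 0.476
finger_force: 15.0
```

Call:
servo_tool:
  translation:
    - [0,0,0]
    - [0,0,0]
    - [0,0,0]
  turn:
    - [0,0,0]
    - [0,0,0]
    - [0,0,0]

```text
clock: 6.62
tool_pos: [0.5453, 0.2031, 0.1972]
eef_rot: [0.66, 0.751, -0.001, 0.0]
contact_force: [-0.6, 0.2, -0.3]
opening: 0.475
finger_force: 15.0
```

```bash
cat >> h.py <<'E'
def held(lo,hi,rad=.045):
    "top cap of what is held: heights lo..hi below/above TCP z, seen by the wrist camera"
    from plant import r,optics
    p=r.get_state()["tool_pos"];s=optics.snapshot("wrist");Q=cloud(s).reshape(-1,3)
    q=Q[(np.hypot(*(Q[:,:2]-p[:2]).T)<rad)&(Q[:,2]>p[2]+lo)&(Q[:,2]<p[2]+hi)]
    (c,rr)=cv2.minEnclosingCircle(((q[:,:2]-p[:2])*1000).astype(np.float32))
    A=np.c_[q-q.mean(0)];n=np.linalg.svd(A,full_matrices=False)[2][2]
    print("held: off mm",np.round(c,1),"r",round(rr,1),"n",len(q),"z rel",np.percentile(q[:,2]-p[2],[1,50,99]).round(4),"normal",n.round(3))
E
python3 - <<'E'
from h import *
to(.545,.2053,.033)
held(.02,.028,.025)
E
```

```text
t 6.62 pos [0.5453 0.2031 0.1972] turn [-0.002   0.0021 -0.0026] shift in target axes [ 0.0023 -0.      0.1642] open 0.475 ff 15.0 F [-0.6  0.2 -0.3] q [-0.19  0.71 -0.42  1.73  0.39  0.79 -0.68]
held: off mm [-0.5  3.7] r 23.8 n 4698 z rel [0.0206 0.0237 0.0264] normal [-0.005  0.06   0.998]
```

Call:
servo_tool:
  translation:
    - [0,0,0.04]
    - [0,0,0.04]
    - [0,0,0.04]
    - [0,0,0.02]
    - [0,0,0.012]
    - [0,0,0.005]
    - [0,0,0.003]
    - [0,0,0]
    - [0,0,0]
  turn:
    - [0,0,0]
    - [0,0,0]
    - [0,0,0]
    - [0,0,0]
    - [0,0,0]
    - [0,0,0]
    - [0,0,0]
    - [0,0,0]
    - [0,0,0]

```text
clock: 7.8
tool_pos: [0.5462, 0.2053, 0.0386]
eef_rot: [0.66, 0.752, 0.0, 0.0]
contact_force: [0.6, 0.4, -1.2]
opening: 0.48
finger_force: 15.0
```

```bash
python3 - <<'E'
from h import *
to(.545,.2053,.033)
held(.02,.028,.025)
E
```

```text
t 7.8 pos [0.5462 0.2053 0.0386] turn [ 0.0011 -0.0003 -0.001 ] shift in target axes [ 0.0002 -0.0012  0.0056] open 0.48 ff 15.0 F [ 0.6  0.4 -1.2] q [-0.28  0.94 -0.28  1.82  0.53  0.46 -0.8 ]
held: off mm [-0.5  3.9] r 23.8 n 4702 z rel [0.0206 0.0237 0.0263] normal [-0.008  0.058  0.998]
```

Call:
servo_tool:
  translation:
    - [0,0,0.0015]
    - [0,0,0.0015]
    - [0,0,0]
  turn:
    - [0,0,0]
    - [0,0,0]
    - [0,0,0]

```text
clock: 8.22
tool_pos: [0.5457, 0.2051, 0.0348]
eef_rot: [0.66, 0.752, -0.0, -0.0]
contact_force: [-0.6, 0.2, -1.3]
opening: 0.477
finger_force: 15.0
```

Call:
servo_tool:
  translation:
    - [0,0,0.001]
    - [0,0,0.001]
    - [0,0,0]
  turn:
    - [0,0,0]
    - [0,0,0]
    - [0,0,0]

```text
clock: 8.6
tool_pos: [0.5458, 0.2051, 0.0329]
eef_rot: [0.66, 0.752, -0.0, -0.0]
contact_force: [-0.4, -0.7, -0.6]
opening: 0.478
finger_force: 15.0
```

Call:
servo_tool:
  translation:
    - [0,0,0.001]
    - [0,0,0.001]
    - [0,0,0]
  turn:
    - [0,0,0]
    - [0,0,0]
    - [0,0,0]

```text
clock: 8.98
tool_pos: [0.5463, 0.2053, 0.0313]
eef_rot: [0.66, 0.752, 0.0, 0.0]
contact_force: [0.0, 0.4, 2.5]
opening: 0.462
finger_force: 16.0
```

Call:
servo_tool:
  translation:
    - [0,0,0]
    - [0,0,0]
    - [0,0,0]
    - [0,0,0]
    - [0,0,0]
  turn:
    - [0,0,0]
    - [0,0,0]
    - [0,0,0]
    - [0,0,0]
    - [0,0,0]
  grip: 0.68

```text
clock: 9.6
tool_pos: [0.5458, 0.2051, 0.031]
eef_rot: [0.66, 0.752, -0.0, 0.0]
contact_force: [0.3, 1.0, 0.1]
opening: 0.682
finger_force: 0.0
```

Call:
servo_tool:
  translation:
    - [0,0,-0.02]
    - [0,0,-0.04]
    - [0,0,-0.05]
    - [0,0,-0.06]
    - [0,0,0]
    - [0,0,0]
  turn:
    - [0,0,0]
    - [0,0,0]
    - [0,0,0]
    - [0,0,0]
    - [0,0,0]
    - [0,0,0]

```text
clock: 10.35
tool_pos: [0.5455, 0.2046, 0.2007]
eef_rot: [0.66, 0.751, -0.0, 0.0]
contact_force: [-0.1, 0.2, -0.6]
opening: 0.678
finger_force: 0.0
```

```bash
python3 - <<'E'
from h import *
from plant import optics
to(.610,.009,.19)
s=optics.snapshot("wrist");cv2.imwrite("pics/w2.png",cv2.resize(s["img"],(480,300))[:,:,::-1])
Q=cloud(s).reshape(-1,3)
q=Q[(abs(Q[:,0]-.545)<.04)&(abs(Q[:,1]-.205)<.04)&(Q[:,2]>.045)&(Q[:,2]<.07)]
print(len(q),cv2.minEnclosingCircle((q[:,:2]*1000).astype(np.float32)),np.percentile(q[:,2],[1,50,99]),np.linalg.svd(q-q.mean(0),full_matrices=False)[2][2])
E
```

```text
t 10.35 pos [0.5455 0.2046 0.2007] turn [-0.0005  0.0008 -0.0011] shift in target axes [-0.2023  0.0384  0.0107] open 0.678 ff 0.0 F [-0.1  0.2 -0.6] q [-0.19  0.71 -0.44  1.73  0.39  0.8  -0.68]
1501 ((546.2840576171875, 204.9586639404297), 22.192041397094727) [0.04889675 0.05593339 0.05817811] [-0.00191702  0.02173542  0.99976192]
```

View pics/w2.png

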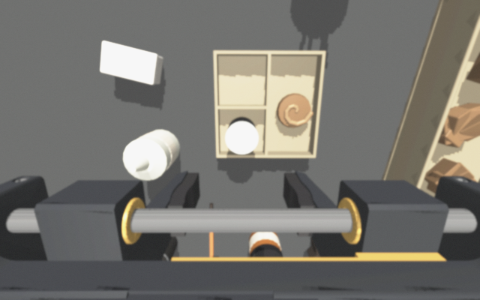

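The loupe stands upright in its cell at (242,137), and the ammonite at (294,110) has not moved. The jar is next.

Call:
servo_tool:
  translation:
    - [-0.0405,0.0077,0]
    - [-0.0405,0.0077,0]
    - [-0.0405,0.0077,0.01]
    - [-0.0405,0.0077,0.01]
    - [-0.0405,0.0077,0.01]
    - [0,0,0.01]
    - [0,0,0]
  turn:
    - [0,0,0]
    - [0,0,0]
    - [0,0,0]
    - [0,0,0]
    - [0,0,0]
    - [0,0,0]
    - [0,0,0]
  grip: 0.77

```text
clock: 11.28
tool_pos: [0.6086, 0.0103, 0.159]
eef_rot: [0.659, 0.752, -0.001, -0.002]
contact_force: [-0.8, 1.0, 0.4]
opening: 0.77
finger_force: 0.0
```

```bash
cat >> h.py <<'E'
def find(x,y,lo,hi,rad=.04):
    from plant import optics
    Q=cloud(optics.snapshot("wrist")).reshape(-1,3)
    q=Q[(np.hypot(Q[:,0]-x,Q[:,1]-y)<rad)&(Q[:,2]>lo)&(Q[:,2]<hi)]
    print("find",len(q),cv2.minEnclosingCircle((q[:,:2]*1000).astype(np.float32)),np.percentile(q[:,2],[1,50,99]).round(4))
E
python3 - <<'E'
from h import *
find(.61,.009,.05,.07); to(.610,.009,.028)
E
```

```text
find 2944 ((611.6188354492188, 10.345861434936523), 26.859933853149414) [0.0526 0.0572 0.0587]
t 11.32 pos [0.6091 0.0112 0.1599] turn [-0.0025 -0.0016  0.0015] shift in target axes [-0.0023  0.0006  0.1319] open 0.771 ff 0.0 F [-0.5  0.2  0.1] q [ 0.15  0.8  -0.44  1.68  0.45  0.77 -0.37]
```

Call:
servo_tool:
  translation:
    - [-0.0015,0.0013,0.03]
    - [0,0,0.035]
    - [0,0,0.035]
    - [0,0,0.02]
    - [0,0,0.011]
    - [0,0,0]
    - [0,0,0]
  turn:
    - [0,0,0]
    - [0,0,0]
    - [0,0,0]
    - [0,0,0]
    - [0,0,0]
    - [0,0,0]
    - [0,0,0]

```text
clock: 12.2
tool_pos: [0.6126, 0.0082, 0.0311]
eef_rot: [0.66, 0.752, 0.001, 0.001]
contact_force: [-0.0, 0.4, 0.2]
opening: 0.767
finger_force: 0.0
```

Call:
servo_tool:
  translation:
    - [0,0,0]
    - [0,0,0]
    - [0,0,0]
    - [0,0,0]
    - [0,0,0]
    - [0,0,0]
  turn:
    - [0,0,0]
    - [0,0,0]
    - [0,0,0]
    - [0,0,0]
    - [0,0,0]
    - [0,0,0]
  grip: 0.4
  grip_force: 22

```text
clock: 12.95
tool_pos: [0.6122, 0.0079, 0.0307]
eef_rot: [0.66, 0.751, 0.0, 0.0]
contact_force: [0.3, -0.0, 6.3]
opening: 0.598
finger_force: 22.0
```

Call:
servo_tool:
  translation:
    - [0,0,-0.01]
    - [0,0,-0.02]
    - [0,0,-0.04]
    - [0,0,-0.05]
    - [0,0,-0.05]
    - [0,0,0]
    - [0,0,0]
  turn:
    - [0,0,0]
    - [0,0,0]
    - [0,0,0]
    - [0,0,0]
    - [0,0,0]
    - [0,0,0]
    - [0,0,0]

```text
clock: 13.82
tool_pos: [0.6111, 0.0076, 0.2]
eef_rot: [0.66, 0.752, -0.0, -0.0]
contact_force: [-0.8, -0.3, -1.0]
opening: 0.602
finger_force: 22.0
```

```bash
python3 - <<'E'
from h import *
held(.022,.036,.03); to(.5605,-.2885,.19)
E
```

```text
held: off mm [-0.5  4.4] r 28.9 n 7707 z rel [0.0228 0.0263 0.0314] normal [-0.001  0.01   1.   ]
t 13.88 pos [0.6106 0.0075 0.1991] turn [-0.0024  0.0004 -0.0008] shift in target axes [-0.287  -0.0884  0.0091] open 0.598 ff 22.0 F [ 0.5 -0.2 -1.7] q [ 0.17  0.75 -0.47  1.64  0.42  0.86 -0.34]
```

Call:
servo_tool:
  translation:
    - [-0.0478,-0.0147,0]
    - [-0.0478,-0.0147,0]
    - [-0.0478,-0.0147,0]
    - [-0.0478,-0.0147,0]
    - [-0.0478,-0.0147,0]
    - [-0.0478,-0.0147,0]
    - [0,0,0]
    - [0,0,0]
    - [0,0,0.03]
  turn:
    - [0,0,0]
    - [0,0,0]
    - [0,0,0]
    - [0,0,0]
    - [0,0,0]
    - [0,0,0]
    - [0,0,0]
    - [0,0,0]
    - [0,0,0]

```text
clock: 15.0
tool_pos: [0.5638, -0.2858, 0.1712]
eef_rot: [0.659, 0.753, 0.002, 0.002]
contact_force: [0.0, -0.6, -1.0]
opening: 0.598
finger_force: 22.0
```

```bash
python3 - <<'E'
from h import *
to(.5605,-.2885,.04)
E
```

```text
t 15.0 pos [ 0.5638 -0.2858  0.1712] turn [0.0045 0.0004 0.002 ] shift in target axes [-0.0023 -0.0036  0.1312] open 0.598 ff 22.0 F [ 0.  -0.6 -1. ] q [ 0.66  0.81 -0.49  1.6   0.47  0.84  0.11]
```

Call:
servo_tool:
  translation:
    - [-0.001,-0.003,0.03]
    - [0,0,0.04]
    - [0,0,0.03]
    - [0,0,0.015]
    - [0,0,0.01]
    - [0,0,0.004]
    - [0,0,0]
    - [0,0,0]
  turn:
    - [0,0,0]
    - [0,0,0]
    - [0,0,0]
    - [0,0,0]
    - [0,0,0]
    - [0,0,0]
    - [0,0,0]
    - [0,0,0]

```text
clock: 16.0
tool_pos: [0.5592, -0.2895, 0.0419]
eef_rot: [0.66, 0.751, 0.0, 0.001]
contact_force: [0.2, 0.0, -1.4]
opening: 0.597
finger_force: 22.0
```

```bash
python3 - <<'E'
from h import *
to(.5605,-.2885,.035)
E
```

```text
t 16.0 pos [ 0.5592 -0.2895  0.0419] turn [ 0.0013  0.0008 -0.0011] shift in target axes [0.0008 0.0014 0.0069] open 0.597 ff 22.0 F [ 0.2  0.  -1.4] q [ 0.62  0.98 -0.39  1.67  0.59  0.61  0.02]
```

Call:
servo_tool:
  translation:
    - [0,0,0.002]
    - [0,0,0.002]
    - [0,0,0.001]
    - [0,0,0]
  turn:
    - [0,0,0]
    - [0,0,0]
    - [0,0,0]
    - [0,0,0]

```text
clock: 16.5
tool_pos: [0.5586, -0.2892, 0.0359]
eef_rot: [0.66, 0.752, -0.0, -0.0]
contact_force: [-0.1, -0.1, -1.5]
opening: 0.598
finger_force: 22.0
```

Call:
servo_tool:
  translation:
    - [0,0,0.001]
    - [0,0,0.001]
    - [0,0,0]
  turn:
    - [0,0,0]
    - [0,0,0]
    - [0,0,0]

```text
clock: 16.88
tool_pos: [0.5587, -0.2892, 0.0348]
eef_rot: [0.66, 0.752, -0.0, 0.0]
contact_force: [-1.5, 0.6, 5.4]
opening: 0.602
finger_force: 22.0
```

Call:
servo_tool:
  translation:
    - [0,0,0]
    - [0,0,0]
    - [0,0,0]
    - [0,0,0]
    - [0,0,0]
  turn:
    - [0,0,0]
    - [0,0,0]
    - [0,0,0]
    - [0,0,0]
    - [0,0,0]
  grip: 0.74

```text
clock: 17.5
tool_pos: [0.5587, -0.2892, 0.034]
eef_rot: [0.66, 0.752, 0.0, -0.0]
contact_force: [0.6, 1.0, -0.5]
opening: 0.741
finger_force: 0.0
```

Call:
servo_tool:
  translation:
    - [0,0,-0.02]
    - [0,0,-0.04]
    - [0,0,-0.05]
    - [0,0,-0.06]
    - [0,0,0]
    - [0,0,0]
  turn:
    - [0,0,0]
    - [0,0,0]
    - [0,0,0]
    - [0,0,0]
    - [0,0,0]
    - [0,0,0]

```text
clock: 18.25
tool_pos: [0.5582, -0.2893, 0.2047]
eef_rot: [0.66, 0.752, -0.0, 0.0]
contact_force: [0.0, -0.3, -0.5]
opening: 0.739
finger_force: 0.0
```

```bash
python3 - <<'E'
from h import *
find(.5605,-.2885,.05,.07);to(.434,-.0165,.19)
E
```

```text
find 2246 ((558.4429321289062, -286.7673034667969), 26.955472946166992) [0.0552 0.0611 0.0627]
t 18.3 pos [ 0.5577 -0.2892  0.2036] turn [-0.0016 -0.0003 -0.0008] shift in target axes [ 0.2865 -0.0871  0.0136] open 0.741 ff 0.0 F [-0.5 -0.3 -0.1] q [ 0.68  0.77 -0.51  1.58  0.45  0.91  0.14]
```

Call:
servo_tool:
  translation:
    - [0.0478,-0.0145,0.002]
    - [0.0478,-0.0145,0.002]
    - [0.0478,-0.0145,0.002]
    - [0.0478,-0.0145,0.002]
    - [0.0478,-0.0145,0.002]
    - [0.0478,-0.0145,0.002]
    - [0,0,0]
    - [0,0,0]
  turn:
    - [0,0,0]
    - [0,0,0]
    - [0,0,0]
    - [0,0,0]
    - [0,0,0]
    - [0,0,0]
    - [0,0,0]
    - [0,0,0]
  grip: 0.8

```text
clock: 19.3
tool_pos: [0.4349, -0.0167, 0.1914]
eef_rot: [0.66, 0.752, -0.001, -0.0]
contact_force: [0.3, -0.4, 0.1]
opening: 0.802
finger_force: 0.0
```

```bash
python3 - <<'E'
from h import *
find(.434,-.0165,.075,.1);find(.434,-.0165,.03,.1);to(.434,-.0165,.032)
E
```

```text
find 135 ((433.9495849609375, -15.463333129882812), 5.03706169128418) [0.0756 0.087  0.0892]
find 1987 ((434.065185546875, -15.65424633026123), 24.397981643676758) [0.0333 0.0655 0.0878]
t 19.4 pos [ 0.4354 -0.0175  0.1915] turn [-0.0008  0.0005 -0.0035] shift in target axes [ 0.0012 -0.0013  0.1595] open 0.805 ff 0.0 F [-0.8 -0.2 -0.6] q [ 0.22  0.56 -0.44  2.16  0.48  0.52 -0.46]
```

Call:
servo_tool:
  translation:
    - [0.001,-0.001,0.04]
    - [0,0,0.04]
    - [0,0,0.04]
    - [0,0,0.025]
    - [0,0,0.013]
    - [0,0,0]
    - [0,0,0]
  turn:
    - [0,0,0]
    - [0,0,0]
    - [0,0,0]
    - [0,0,0]
    - [0,0,0]
    - [0,0,0]
    - [0,0,0]

```text
clock: 20.27
tool_pos: [0.4359, -0.0163, 0.0404]
eef_rot: [0.66, 0.751, -0.001, -0.001]
contact_force: [-0.8, -0.7, -0.5]
opening: 0.8
finger_force: 0.0
```

Call:
servo_tool:
  translation:
    - [0,0,0]
    - [0,0,0]
    - [0,0,0]
    - [0,0,0]
    - [0,0,0]
    - [0,0,0]
    - [0,0,0]
  turn:
    - [0,0,0]
    - [0,0,0]
    - [0,0,0]
    - [0,0,0]
    - [0,0,0]
    - [0,0,0]
    - [0,0,0]
  grip: 0.35
  grip_force: 15

```text
clock: 21.15
tool_pos: [0.4355, -0.0157, 0.0405]
eef_rot: [0.66, 0.752, -0.001, -0.001]
contact_force: [-1.5, -0.1, 5.2]
opening: 0.537
finger_force: 15.0
```

Call:
servo_tool:
  translation:
    - [0,0,-0.01]
    - [0,0,-0.02]
    - [0,0,-0.04]
    - [0,0,-0.05]
    - [0,0,-0.05]
    - [0,0,0]
    - [0,0,0]
  turn:
    - [0,0,0]
    - [0,0,0]
    - [0,0,0]
    - [0,0,0]
    - [0,0,0]
    - [0,0,0]
    - [0,0,0]

```text
clock: 22.02
tool_pos: [0.4355, -0.016, 0.2097]
eef_rot: [0.66, 0.751, -0.002, -0.001]
contact_force: [-0.6, 0.6, -1.4]
opening: 0.534
finger_force: 15.0
```

```bash
python3 - <<'E'
from h import *
held(.045,.07,.02); to(.5505,-.2162,.2)
E
```

```text
Traceback (most recent call last):
  File "h.py", line 23, in held
    A=np.c_[q-q.mean(0)];n=np.linalg.svd(A,full_matrices=False)[2][2]
                           ~~~~~~~~~~~~~~~~~~~~~~~~~~~~~~~~~~~~~~~^^^
IndexError: index 2 is out of bounds for axis 0 with size 1
```

```bash
python3 - <<'E'
from h import *
from plant import optics
to(.5505,-.2162,.2)
s=optics.snapshot("wrist");b=optics.snapshot("scene")
P=b["R"]@r0+b["t"] if (r0:=__import__("plant").r.get_state()["tool_pos"]) is not None else 0
u,v=(b["mtx"]@P/P[2])[:2].astype(int);print(u,v)
B=b["img"];y0=max(0,v-60);x0=max(0,u-96)
c=cv2.resize(B[y0:y0+120,x0:x0+192],(640,400))
cv2.imwrite("pics/b1.png",cv2.resize(np.vstack([s["img"],c]),(480,600))[:,:,::-1])
Q=cloud(b).reshape(-1,3)
for lo,hi in((-.05,-.03),(-.03,-.015)):
    q=Q[(np.hypot(*(Q[:,:2]-r0[:2]).T)<.032)&(Q[:,2]>r0[2]+lo)&(Q[:,2]<r0[2]+hi)]
    print(len(q),(q.mean(0)-r0).round(4),(q.min(0)-r0).round(4))
E
```

```text
t 22.07 pos [ 0.4352 -0.016   0.2092] turn [-0.0058  0.0007 -0.0009] shift in target axes [-0.2136  0.0882  0.0092] open 0.533 ff 15.0 F [-0.1  0.3  0.1] q [ 0.39  0.58 -0.71  2.13  0.62  0.66 -0.62]
320 111
69 [ 0.0162  0.0073 -0.0343] [-0.0037 -0.0219 -0.0403]
152 [ 0.0162  0.0076 -0.0226] [-0.0046 -0.021  -0.0297]
```

View pics/b1.png

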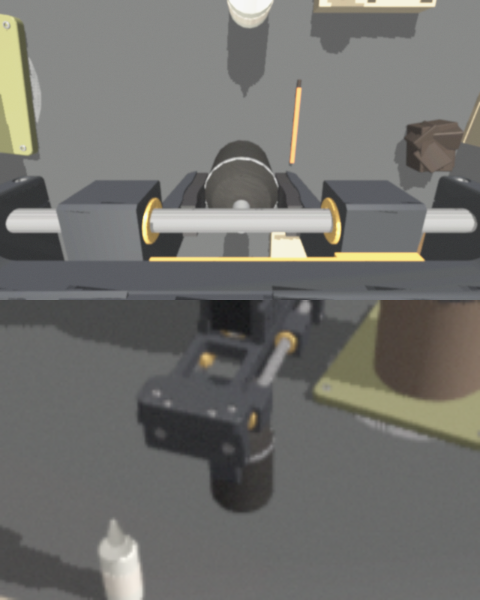

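The blower is held upright, gripped near its shoulder, with its underside about 40 mm below the TCP. I'm carrying it to the left cell of the bone tray.

Call:
servo_tool:
  translation:
    - [-0.0427,0.0176,0]
    - [-0.0427,0.0176,0]
    - [-0.0427,0.0176,0]
    - [-0.0427,0.0176,0]
    - [-0.0427,0.0176,0]
    - [0,0,0]
    - [0,0,0]
  turn:
    - [0,0,0]
    - [0,0,0]
    - [0,0,0]
    - [0,0,0]
    - [0,0,0]
    - [0,0,0]
    - [0,0,0]

```text
clock: 23.05
tool_pos: [0.5503, -0.2146, 0.2087]
eef_rot: [0.659, 0.752, -0.002, -0.002]
contact_force: [0.6, 0.5, -1.5]
opening: 0.533
finger_force: 15.0
```

```bash
python3 - <<'E'
from h import *
to(.5505,-.2162,.048)
E
```

```text
t 23.05 pos [ 0.5503 -0.2146  0.2087] turn [-0.0056 -0.0013  0.0003] shift in target axes [-0.0016  0.      0.1607] open 0.533 ff 15.0 F [ 0.6  0.5 -1.5] q [ 0.69  0.77 -0.73  1.68  0.61  0.94 -0.14]
```

Call:
servo_tool:
  translation:
    - [-0.0015,0,0.03]
    - [0,0,0.04]
    - [0,0,0.04]
    - [0,0,0.03]
    - [0,0,0.015]
    - [0,0,0.005]
    - [0,0,0]
    - [0,0,0]
  turn:
    - [-0.005,0,0]
    - [0,0,0]
    - [0,0,0]
    - [0,0,0]
    - [0,0,0]
    - [0,0,0]
    - [0,0,0]
    - [0,0,0]

```text
clock: 24.05
tool_pos: [0.5521, -0.2174, 0.0511]
eef_rot: [0.66, 0.752, 0.001, 0.002]
contact_force: [0.2, 0.8, -0.5]
opening: 0.536
finger_force: 15.0
```

```bash
python3 - <<'E'
from h import *
to(.5505,-.2162,.0445)
E
```

```text
t 24.05 pos [ 0.5521 -0.2174  0.0511] turn [ 0.0035  0.0011 -0.0009] shift in target axes [ 0.0014 -0.0015  0.0066] open 0.536 ff 15.0 F [ 0.2  0.8 -0.5] q [ 0.61  0.97 -0.56  1.78  0.82  0.64 -0.31]
```

Call:
servo_tool:
  translation:
    - [0,0,0.002]
    - [0,0,0.0015]
    - [0,0,0.001]
    - [0,0,0]
  turn:
    - [0.003,0,0]
    - [0,0,0]
    - [0,0,0]
    - [0,0,0]

```text
clock: 24.55
tool_pos: [0.5512, -0.2173, 0.0454]
eef_rot: [0.66, 0.752, -0.001, -0.0]
contact_force: [-0.5, 0.7, -0.2]
opening: 0.532
finger_force: 15.0
```

Call:
servo_tool:
  translation:
    - [0,0,0.001]
    - [0,0,0.001]
    - [0,0,0]
  turn:
    - [0,0,0]
    - [0,0,0]
    - [0,0,0]

```text
clock: 24.92
tool_pos: [0.5515, -0.2173, 0.0446]
eef_rot: [0.66, 0.752, -0.001, 0.0]
contact_force: [-2.5, -0.3, 7.4]
opening: 0.536
finger_force: 15.0
```

Call:
servo_tool:
  translation:
    - [0,0,0]
    - [0,0,0]
    - [0,0,0]
    - [0,0,0]
    - [0,0,0]
  turn:
    - [0,0,0]
    - [0,0,0]
    - [0,0,0]
    - [0,0,0]
    - [0,0,0]
  grip: 0.7

```text
clock: 25.55
tool_pos: [0.5513, -0.2173, 0.0434]
eef_rot: [0.66, 0.752, -0.001, -0.0]
contact_force: [0.4, 1.3, -0.5]
opening: 0.701
finger_force: 0.0
```

Call:
servo_tool:
  translation:
    - [0,0,-0.02]
    - [0,0,-0.04]
    - [0,0,-0.05]
    - [0,0,-0.06]
    - [0,0,0]
    - [0,0,0]
  turn:
    - [0,0,0]
    - [0,0,0]
    - [0,0,0]
    - [0,0,0]
    - [0,0,0]
    - [0,0,0]

```text
clock: 26.3
tool_pos: [0.5511, -0.2174, 0.2141]
eef_rot: [0.66, 0.752, -0.001, 0.0]
contact_force: [0.0, -0.2, 0.7]
opening: 0.697
finger_force: 0.0
```

```bash
python3 - <<'E'
from h import *
find(.5505,-.2162,.08,.1,.03);find(.5505,-.2162,.04,.1,.03);to(.442,-.138,.19)
E
```

```text
find 115 ((551.071044921875, -216.9622344970703), 5.287983417510986) [0.0817 0.0911 0.0923]
find 1742 ((551.2621459960938, -216.8840789794922), 24.484601974487305) [0.0431 0.0696 0.0918]
t 26.4 pos [ 0.5505 -0.2173  0.2125] turn [-0.0038 -0.0001 -0.0007] shift in target axes [ 0.0928 -0.0972  0.0225] open 0.7 ff 0.0 F [ 0.5 -0.2 -0.4] q [ 0.7   0.76 -0.73  1.68  0.61  0.94 -0.13]
```

Blower placed upright in the left cell. The dropper is last.

Call:
servo_tool:
  translation:
    - [0.0309,-0.0324,0.005]
    - [0.0309,-0.0324,0.005]
    - [0.0309,-0.0324,0.005]
    - [0,0,0.005]
    - [0,0,0]
    - [0,0,0]
  turn:
    - [-0.003,0,0]
    - [0,0,0]
    - [0,0,0]
    - [0,0,0]
    - [0,0,0]
    - [0,0,0]
  grip: 0.7

```text
clock: 27.15
tool_pos: [0.4443, -0.1384, 0.1931]
eef_rot: [0.66, 0.751, 0.001, 0.001]
contact_force: [0.2, -0.3, -0.1]
opening: 0.699
finger_force: 0.0
```

```bash
python3 - <<'E'
from h import *
find(.442,-.138,.08,.1,.03);find(.442,-.138,.03,.1,.03);to(.442,-.138,.035)
E
```

```text
find 140 ((442.8126525878906, -136.9339141845703), 6.096356391906738) [0.0802 0.0864 0.0938]
find 1089 ((442.6282043457031, -136.88247680664062), 16.95855140686035) [0.0324 0.0654 0.0931]
t 27.25 pos [ 0.444  -0.1383  0.1933] turn [ 0.0024  0.0002 -0.002 ] shift in target axes [ 0.0006 -0.002   0.1583] open 0.703 ff 0.0 F [-0.2  0.  -0.4] q [ 0.65  0.64 -0.7   2.07  0.67  0.67 -0.38]
```

Call:
servo_tool:
  translation:
    - [0.0013,-0.0013,0.03]
    - [0,0,0.03]
    - [0,0,0.03]
    - [0,0,0.03]
    - [0,0,0.02]
    - [0,0,0.0125]
    - [0,0,0.004]
    - [0,0,0]
    - [0,0,0]
  turn:
    - [0.002,0,0]
    - [0,0,0]
    - [0,0,0]
    - [0,0,0]
    - [0,0,0]
    - [0,0,0]
    - [0,0,0]
    - [0,0,0]
    - [0,0,0]

```text
clock: 28.38
tool_pos: [0.4422, -0.137, 0.0373]
eef_rot: [0.66, 0.751, 0.0, 0.0]
contact_force: [-0.4, 0.5, 0.4]
opening: 0.7
finger_force: 0.0
```

Call:
servo_tool:
  translation:
    - [0,0,0]
    - [0,0,0]
    - [0,0,0]
    - [0,0,0]
    - [0,0,0]
    - [0,0,0]
    - [0,0,0]
    - [0,0,0]
  turn:
    - [0,0,0]
    - [0,0,0]
    - [0,0,0]
    - [0,0,0]
    - [0,0,0]
    - [0,0,0]
    - [0,0,0]
    - [0,0,0]
  grip: 0.2
  grip_force: 15

```text
clock: 29.38
tool_pos: [0.4419, -0.1369, 0.037]
eef_rot: [0.66, 0.752, -0.0, 0.0]
contact_force: [-0.4, -1.1, 2.8]
opening: 0.378
finger_force: 15.0
```

Call:
servo_tool:
  translation:
    - [0,0,-0.01]
    - [0,0,-0.02]
    - [0,0,-0.04]
    - [0,0,-0.05]
    - [0,0,-0.05]
    - [0,0,0]
    - [0,0,0]
  turn:
    - [0,0,0]
    - [0,0,0]
    - [0,0,0]
    - [0,0,0]
    - [0,0,0]
    - [0,0,0]
    - [0,0,0]

```text
clock: 30.25
tool_pos: [0.4409, -0.1372, 0.2062]
eef_rot: [0.66, 0.751, -0.001, -0.0]
contact_force: [-0.3, -0.6, -0.7]
opening: 0.38
finger_force: 15.0
```

```bash
python3 - <<'E'
from h import *
from plant import optics
to(.5355,.2777,.2)
s=optics.snapshot("wrist");b=optics.snapshot("scene")
r0=__import__("plant").r.get_state()["tool_pos"];P=b["R"]@r0+b["t"]
u,v=(b["mtx"]@P/P[2])[:2].astype(int)
B=b["img"];y0=max(0,v-60);x0=max(0,u-96)
c=cv2.resize(B[y0:y0+120,x0:x0+192],(640,400))
cv2.imwrite("pics/d1.png",cv2.resize(np.vstack([s["img"],c]),(480,600))[:,:,::-1])
E
```

```text
t 30.25 pos [ 0.4409 -0.1372  0.2062] turn [-0.0019  0.0005 -0.0013] shift in target axes [0.399  0.1479 0.0062] open 0.38 ff 15.0 F [-0.3 -0.6 -0.7] q [ 0.66  0.62 -0.73  2.06  0.64  0.7  -0.36]
```

View pics/d1.png

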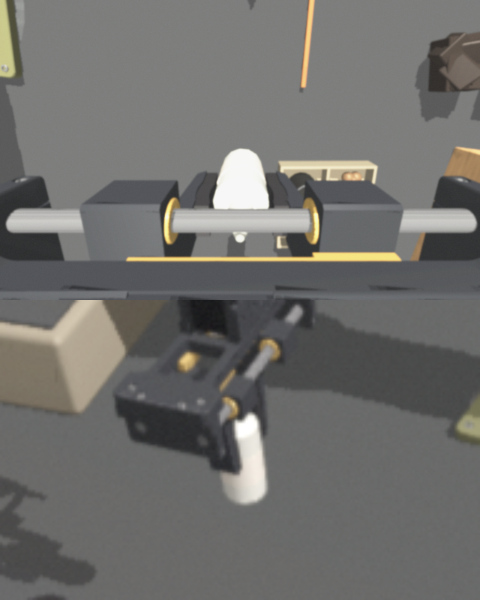

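The dropper is held upright, body between the pads: (240,180) in the wrist view.

Call:
servo_tool:
  translation:
    - [0.0443,0.0164,0]
    - [0.0443,0.0164,0]
    - [0.0443,0.0164,0]
    - [0.0443,0.0164,0]
    - [0.0443,0.0164,0]
    - [0.0443,0.0164,0]
    - [0.0443,0.0164,0]
    - [0.0443,0.0164,0]
    - [0.0443,0.0164,0]
    - [0,0,0]
  turn:
    - [0,0,0]
    - [0,0,0]
    - [0,0,0]
    - [0,0,0]
    - [0,0,0]
    - [0,0,0]
    - [0,0,0]
    - [0,0,0]
    - [0,0,0]
    - [0,0,0]

```text
clock: 31.6
tool_pos: [0.5349, 0.2826, 0.2051]
eef_rot: [0.657, 0.754, 0.0, -0.002]
contact_force: [0.0, -0.1, -0.5]
opening: 0.38
finger_force: 15.0
```

Call:
servo_tool:
  translation:
    - [0,0,0]
    - [0,0,0]
  turn:
    - [0,0,0]
    - [0,0,0]

```text
clock: 31.85
tool_pos: [0.5363, 0.2755, 0.2058]
eef_rot: [0.66, 0.751, -0.002, 0.0]
contact_force: [-0.2, 0.4, -0.3]
opening: 0.381
finger_force: 15.0
```

```bash
python3 - <<'E'
from h import *
to(.5355,.2777,.041)
E
```

```text
t 31.85 pos [0.5363 0.2755 0.2058] turn [-0.0018  0.0028 -0.0025] shift in target axes [ 0.0023 -0.0005  0.1648] open 0.381 ff 15.0 F [-0.2  0.4 -0.3] q [-0.18  0.77 -0.67  1.65  0.57  0.93 -0.94]
```

Call:
servo_tool:
  translation:
    - [0.001,0,0.03]
    - [0,0,0.04]
    - [0,0,0.04]
    - [0,0,0.03]
    - [0,0,0.012]
    - [0,0,0.005]
    - [0,0,0]
    - [0,0,0]
  turn:
    - [0,0,0]
    - [0,0,0]
    - [0,0,0]
    - [0,0,0]
    - [0,0,0]
    - [0,0,0]
    - [0,0,0]
    - [0,0,0]

```text
clock: 32.85
tool_pos: [0.5369, 0.279, 0.0508]
eef_rot: [0.66, 0.751, 0.001, 0.0]
contact_force: [-0.1, 0.3, 0.1]
opening: 0.381
finger_force: 15.0
```

Call:
servo_tool:
  translation:
    - [0,0,0.0015]
    - [0,0,0.0015]
    - [0,0,0]
  turn:
    - [0,0,0]
    - [0,0,0]
    - [0,0,0]

```text
clock: 33.22
tool_pos: [0.5362, 0.2786, 0.0466]
eef_rot: [0.66, 0.752, -0.0, 0.0]
contact_force: [-0.5, -0.0, 0.1]
opening: 0.383
finger_force: 15.0
```

Call:
servo_tool:
  translation:
    - [0,0,0.002]
    - [0,0,0.001]
    - [0,0,0.001]
    - [0,0,0]
  turn:
    - [0,0,0]
    - [0,0,0]
    - [0,0,0]
    - [0,0,0]

```text
clock: 33.72
tool_pos: [0.5362, 0.2786, 0.0426]
eef_rot: [0.66, 0.752, -0.0, 0.0]
contact_force: [-0.4, 0.4, -1.0]
opening: 0.379
finger_force: 15.0
```

Call:
servo_tool:
  translation:
    - [0,0,0.001]
    - [0,0,0.001]
    - [0,0,0]
  turn:
    - [0,0,0]
    - [0,0,0]
    - [0,0,0]

```text
clock: 34.1
tool_pos: [0.5363, 0.2787, 0.041]
eef_rot: [0.66, 0.752, -0.0, 0.0]
contact_force: [-0.5, 0.1, 3.2]
opening: 0.375
finger_force: 15.0
```

Contact felt at the expected height, so I'll release.

Call:
servo_tool:
  translation:
    - [0,0,0]
    - [0,0,0]
    - [0,0,0]
    - [0,0,0]
    - [0,0,0]
  turn:
    - [0,0,0]
    - [0,0,0]
    - [0,0,0]
    - [0,0,0]
    - [0,0,0]
  grip: 0.58

```text
clock: 34.72
tool_pos: [0.5363, 0.2786, 0.0407]
eef_rot: [0.66, 0.752, -0.0, 0.0]
contact_force: [0.1, -0.3, -1.1]
opening: 0.58
finger_force: 0.0
```

Call:
servo_tool:
  translation:
    - [0,0,-0.02]
    - [0,0,-0.04]
    - [0,0,-0.05]
    - [0,0,-0.06]
    - [-0.05,-0.03,0]
    - [-0.05,-0.03,0]
    - [-0.05,-0.03,0]
    - [-0.05,-0.03,0]
    - [0,0,0]
    - [0,0,0]
  turn:
    - [0,0,0]
    - [0,0,0]
    - [0,0,0]
    - [0,0,0]
    - [0,0,0]
    - [0,0,0]
    - [0,0,0]
    - [0,0,0]
    - [0,0,0]
    - [0,0,0]

```text
clock: 35.98
tool_pos: [0.4441, 0.0657, 0.2119]
eef_rot: [0.66, 0.752, 0.001, 0.001]
contact_force: [0.8, 0.2, 0.2]
opening: 0.581
finger_force: 0.0
```

```bash
python3 - <<'E'
from h import *
from plant import optics
s=optics.snapshot("top");b=optics.snapshot("scene")
cv2.imwrite("pics/end.png",np.vstack([cv2.resize(s["img"][100:280,170:490],(640,300),interpolation=cv2.INTER_CUBIC),cv2.resize(b["img"][60:360,100:500],(640,300))])[:,:,::-1])
Q=np.vstack([cloud(s).reshape(-1,3),cloud(b).reshape(-1,3)])
for n,x,y,lo in(("dropper",.536,.278,.045),("dropper tip",.536,.278,.085),("loupe",.546,.205,.045),("jar",.5585,-.287,.05),("blower",.551,-.217,.05),("tip",.551,-.217,.083),("big",.422,.16,.09),("tin",.382,.28,.02)):
    q=Q[(np.hypot(Q[:,0]-x,Q[:,1]-y)<(.05 if n=="tin" else .034))&(Q[:,2]>lo)&(Q[:,2]<.12)]
    if len(q):print(n,len(q),cv2.minEnclosingCircle((q[:,:2]*1000).astype(np.float32)),q[:,2].max().round(3))
    else: print(n,0)
E
```

```text
dropper 572 ((536.3403930664062, 276.3724060058594), 18.340246200561523) 0.099
dropper tip 56 ((535.7020874023438, 277.2493896484375), 6.678943157196045) 0.099
loupe 457 ((545.62060546875, 204.11434936523438), 23.080501556396484) 0.061
jar 849 ((557.767822265625, -287.2579345703125), 27.81998062133789) 0.067
blower 726 ((550.7440795898438, -217.09219360351562), 25.527568817138672) 0.096
tip 44 ((551.2298583984375, -217.24156188964844), 6.367318153381348) 0.096
big 59 ((421.5553283691406, 158.9730224609375), 8.258286476135254) 0.101
tin 1088 ((382.0188903808594, 279.5043029785156), 40.7511100769043) 0.037
```

View pics/end.png

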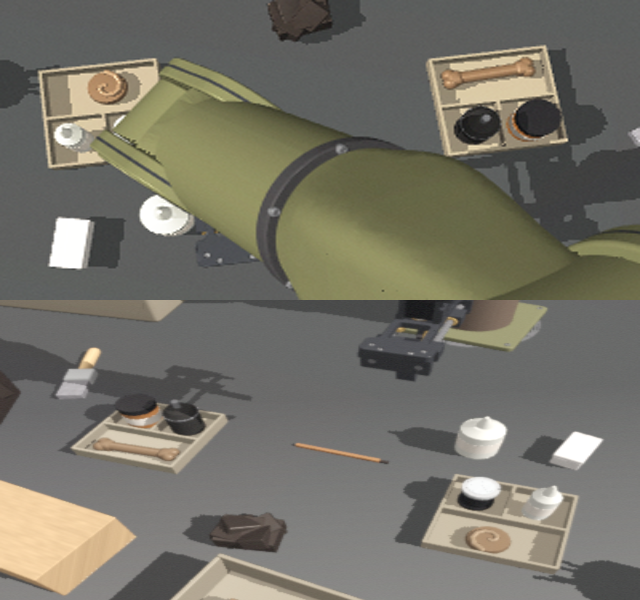

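The scene crop shows the loupe (480,492) and dropper (545,502) in the ammonite tray, and the jar (138,410) and blower (183,418) in the bone tray. All four are upright, and the fossils, big bottle and tin have not moved, so I'm handing in.

```bash
python3 -c "
from plant import r
print(r.finish_job())"
```

```text
the job is handed in; nothing more can be done
None
```

The job is handed in: the loupe and small dropper stand in the ammonite tray and the jar and blower in the bone tray, each upright and well centred in its own cell, with the fossils, large bottle and tin left in place, at about 36 s on the clock; the hand-in call did not report a verdict.

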